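Stack the keyed spacer and dome cap on the prayer wheel axle jig

TASK

Drop the brass spacer with the D-shaped bore onto the black D-shaped post of the jig, turned so that its flat (blue mark) meets the flat of the post and it goes fully down onto the jig's base. Then put the copper dome cap with the D-shaped bore on in the same way, fully down onto the spacer, and let go. The look-alikes with plain round bores are not the ones wanted, and the buffed brass drum shell must stay where it stands.

Things in the scene. Friction and masses are not known exactly. Their poses are not given: they have to be found in the camera images.
- axle_post: Fixed jig: aluminium base, 104 mm across, 12 mm thick, with an upright black iron D post in its middle. Origin: on the post's axis at the bench surface; z up; x points to the post's flat (blue line on the base). Post: 32 mm across the round, flat 9 mm from the axis, full section up to 42 mm above the bench, then tapering to a blunt D tip 12 mm across at 57 mm.
- d_spacer: Loose brass spacer, 58 mm outside diameter (grip at any yaw), 16 mm thick, 200 g. Through D bore: 37 mm across the round, flat 11.5 mm from the axis (2.5 mm clear of the post, goes down freely within 10 degrees). Origin: centre of underside; z up; x points to the bore's flat (blue line on top). A look-alike on the bench has a round bore and no blue line.
- dome_cap: Loose copper dome cap, 220 g: stepped skirt 70 mm across, up to 10 mm height, then a round neck 47 mm across up to 34 mm (grip it, any yaw). Through D bore like the spacer's: 37 mm across the round, flat 11.5 mm from the axis. Origin: centre of underside; z up; x points to the bore's flat (blue line on top). A look-alike has a round bore and no blue line.
- drum_shell: Bystander to leave alone: buffed brass drum shell, an upright open tube with copper bands at both ends, 94 mm across, 100 mm tall, standing loose on the bench to the robot's left. Origin: centre of its underside.
Things that resemble listed ones, but are neither listed nor needed, are in the scene too. What is shaped like the axle_post but green or turquoise is not meant.

How it is judged (in metres and radians):
On the way:
1. the D-bore spacer is down on the jig's base around the post (horizontal distance between d_spacer and axle_post below 0.007 m and z of d_spacer in the frame of axle_post below 0.017 m), for 0.2 s.
At the end, for the whole second after the job is handed in: Spacer around the post, underside 8-17 mm above the bench; D-bore cap on it, underside 24-33 mm above the bench, tilt under 7 degrees; both centred within 7 mm of the post's axis, flats towards the post's flat (within 34 degrees, which the key ensures), released, at rest (all of step 1 and z of d_spacer in the frame of axle_post above 0.008 m and angle between the x axis of each of d_spacer, dome_cap and the x axis of axle_post, either way round below 0.6 rad and horizontal distance between dome_cap and axle_post below 0.007 m and z of dome_cap in the frame of axle_post between 0.024 and 0.033 m and angle between dome_cap's own z axis and vertical below 0.12 rad and linear speed of each of dome_cap, d_spacer below 0.02 m/s); the robot touches nothing.
It fails at once if the drum shell is shifted by more than 30 mm or tipped over (distance of drum_shell from where it was at the start of the episode above 0.03 m or angle between drum_shell's own z axis and vertical above 0.4 rad).
It also fails if it takes over 58 s, if anything falls off the work surface, if the arm or the gripper's body presses on something with over 40 N, if the wrist force passes 120 N, or if a joint passes its speed limit or range.

ROBOT

A 6-joint arm with a two-finger parallel gripper is mounted at the origin on the work surface. World frame = base frame: x ahead of the robot, y to its left, z up, the work surface at z = 0. Lengths are in m, angles in degrees, forces in N, time in s.
With the tool pointing down it reaches from about 0.3 to 0.85 m from the base axis. Payload 4.2 kg.
Tool frame: the origin (TCP) lies at the very end of the fingers, on their centre line; the grasp point (between the pads) lies env.grip_depth behind it (env.grip_depth is the distance from the TCP to the grasp point, in m); z points along the fingers, y is the line along which they close (so a half turn about z gives the same grasp; the last joint's range is limited). The gripper opens to 91 mm and grips with 3 to 60 N. Pads are 32 mm wide; open, the fingers measure 118 mm over their backs; the gripper's body (76 mm by 178 mm) begins 60 mm behind the grasp point.
Start: joints at [66.062, 18.312, 89.639, -0, 72.044, -1.146], TCP at [0.223, 0.53, 0.214] pointing down, gripper open.
Joint ranges: [-177.97, 177.97], [-48.28, 115.42], [12.27, 149.76], [-77.06, 257.06], [2.81, 150.46], [-146.56, 146.56]. Speed limits (degrees/s): [147.25, 147.25, 180, 180, 180, 180].

INTERFACE

Orientations are given as a 3x3 rotation matrix whose columns are the frame's x, y, z axes.
In Python, from bench import env, cams, sign_off gives the robot as it stands.
- The arm moves only by the tool send_rows, never from a script. Its argument "motion" is a list of rows, each a list of 7 numbers: the shift along the world's x, y, z in cm, then the turn, a rotation vector about the world's x, y, z in rad, then the gripper's target within -1 to 1 (fully open at 1, half-way at 0, shut at -1). In form: [[tx, ty, tz, rx, ry, rz, claw], ...]. A call has 1 to 8 rows; each row shifts and turns the commanded pose from where the row before left it; what a row does not reach is not made up. A row lasts 1/10 s, in which the tool goes at most 50 mm and 8.59 degrees, less where a joint would pass 70% of its speed; a pose out of reach is approached as far as the arm can. A call is refused whole if a number of a shift passes 5 or a number of a turn 0.15, either way. A call with a gripper value outside its range is refused whole. The fingers move at their own pace and stop on an object; the grip force is fixed at half the most. Time passes only in rows, so rows that do not move let the fingers close. It gives the time, the measured TCP pose, the force, the opening and the grip force at its end, in the units of the state.
- env.observe(): the state, without advancing time (a new reading comes with each control period).
- cams.read_camera(name): name is "scene" or "top" or "wrist"; returns a dict with "image" (420x560x3 uint8, red, green, blue), "depth" (420x560 float32, m along the optical axis (not along the pixel's ray), 0 where there is no reading), "camera_matrix" (3x3 intrinsics, pixels), "R" (3x3) and "t" (3): a world point X has camera coordinates R X + t. Camera axes: x right, y down, z forward; pixel columns grow to the right and rows downward; lengths in m; the calibration is good to about 2 mm. A picture is of the moment at which its call begins.
- sign_off(): hands the job in; it is judged then, once.
The state is a dict: "time_s": time; "q": joint angles; "joint_vel": joint speeds; "joint_efforts": joint torques, N m; "eef_pos": TCP position; "ee_rot": TCP orientation; "contact_force": force on the tool from outside, world axes, zero at the start; "wrist_torque": the same for the moment, N m; "grip_width": finger opening in m; "grasp_force": force on a finger pad.
Only numpy, scipy, OpenCV 4.12 (cv2) and the standard library are available. Lean on these libraries where they do the work, as an engineer would, in place of code of your own. Each camera call takes 0.05 s, during which the arm holds its last target. There are 200 camera calls.

## Working session

There is one attempt and no reset: what is moved stays moved. The work goes in short steps, Python scripts to look and compute and a tool call to move; the robot and the scene stay as the last step left them, time stands still between calls to the robot, and variables do not carry over. Pictures are saved under pics/ and viewed, at most 10 in all, crops included, and the job is handed in when it is done.

Besides the shell and the picture viewer there is one more tool, called after "Call:" by a JSON object that holds its "api" and its "payload", one argument or row to a line. send_rows: Moves the arm, as the interface text tells. Its arguments: {"type":"object","properties":{"motion":{"type":"array"}},"required":["motion"]}

```bash
mkdir -p pics; cat > h.py <<'E'
import numpy as np, cv2
from bench import env, cams, sign_off
def cap(n,f=None):
    c=cams.read_camera(n)
    if f: cv2.imwrite('pics/'+f,c['image'][:,:,::-1])
    return c
def pts(c):
    K=c['camera_matrix'];d=c['depth'];v,u=np.mgrid[:d.shape[0],:d.shape[1]]
    P=np.stack([(u-K[0,2])/K[0,0]*d,(v-K[1,2])/K[1,1]*d,d],-1)
    return (P-c['t'])@c['R']
E
python3 - <<'E'
from h import *
s=env.observe();print(s['time_s'],s['eef_pos'],s['grip_width'],env.grip_depth,s['ee_rot'])
for n in('top','scene'):
    c=cap(n,n+'0.png');np.savez('/tmp/'+n,**c)
E
```

```text
0.0 [0.22255118 0.52964574 0.2131297 ] 0.09102943945822638 0.0188 [[-9.21925088e-01  3.87367570e-01 -7.05418181e-04]
 [ 3.87368212e-01  9.21923677e-01 -1.61337940e-03]
 [ 2.53708647e-05 -1.76067153e-03 -9.99998450e-01]]
```

View pics/top0.png

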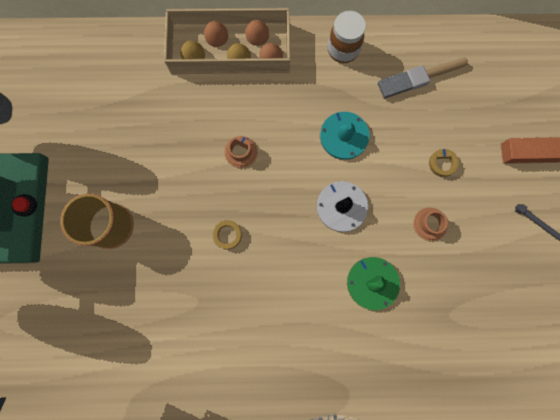

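View pics/scene0.png

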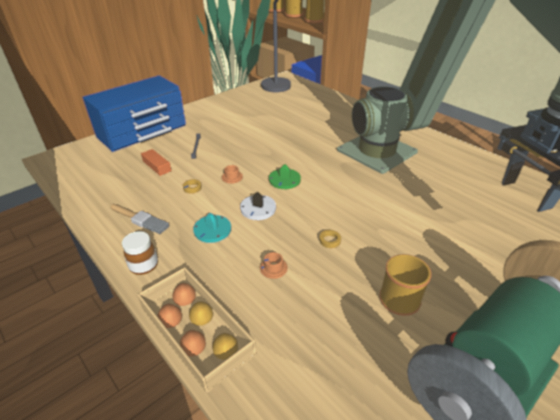

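Candidates in the top image:
- Rings: (444,163) and (228,235).
- Caps: (240,151) and (431,224).
- Jigs: white/black (342,207); the turquoise (345,135) and green (374,284) ones are out.

I'll check these in one close crop montage.

```bash
python3 - <<'E'
from h import *
c=dict(np.load('/tmp/top.npz'));W=pts(c);im=c['image'][:,:,::-1]
L=[(444,163),(228,235),(240,151),(431,224),(342,207)]
M=[]
for u,v in L:
    M.append(cv2.resize(im[v-32:v+32,u-32:u+32],(256,256),interpolation=cv2.INTER_CUBIC))
    w=W[v-32:v+32,u-32:u+32].reshape(-1,3);z=w[:,2];m=(z>0.009)&(np.hypot(*(w[:,:2]-W[v,u,:2]).T)<.06)
    q=w[m,:2];C,r=cv2.minEnclosingCircle(q.astype(np.float32))
    print((u,v),np.round(C,4),round(r,4),np.percentile(z[m],[5,50,90,99]).round(3))
M.append(M[0]*0)
cv2.imwrite('pics/crop.png',np.vstack([np.hstack(M[:3]),np.hstack(M[3:])]))
# blue pixels
h=cv2.cvtColor(c['image'],cv2.COLOR_RGB2HSV)
b=((h[...,0]>105)&(h[...,0]<130)&(h[...,1]>110)&(h[...,2]>40)).astype(np.uint8)
n,_,st,ce=cv2.connectedComponentsWithStats(b)
for s,e in zip(st[1:],ce[1:]):
    if s[4]>3: print(s[4],e.round(1),W[int(e[1]+.5),int(e[0]+.5)].round(4))
v,u=203,95;w=W[180:260,50:140].reshape(-1,3);q=w[w[:,2]>.09,:2];print('drum',q.mean(0),len(q))
E
```

```text
(444, 163) [ 0.6027 -0.2479] 0.0301 [0.011 0.016 0.018 0.019]
(228, 235) [0.4594 0.2022] 0.0288 [0.013 0.016 0.017 0.018]
(240, 151) [0.6339 0.1764] 0.0312 [0.009 0.022 0.035 0.036]
(431, 224) [ 0.4753 -0.2101] 0.0316 [0.009 0.022 0.034 0.036]
(342, 207) [ 0.5145 -0.0318] 0.0521 [0.01  0.012 0.026 0.057]
8 [338.2 116.2] [ 0.7074 -0.0314  0.013 ]
6 [242.8 139.3] [0.6516 0.1672 0.0333]
6 [444.  152.5] [ 0.6224 -0.2482  0.0161]
11 [332.5 187.7] [ 0.5517 -0.015   0.0135]
9 [363.6 264.8] [ 0.3948 -0.0712  0.0115]
drum [0.47820725 0.43025555] 732
```

View pics/crop.png

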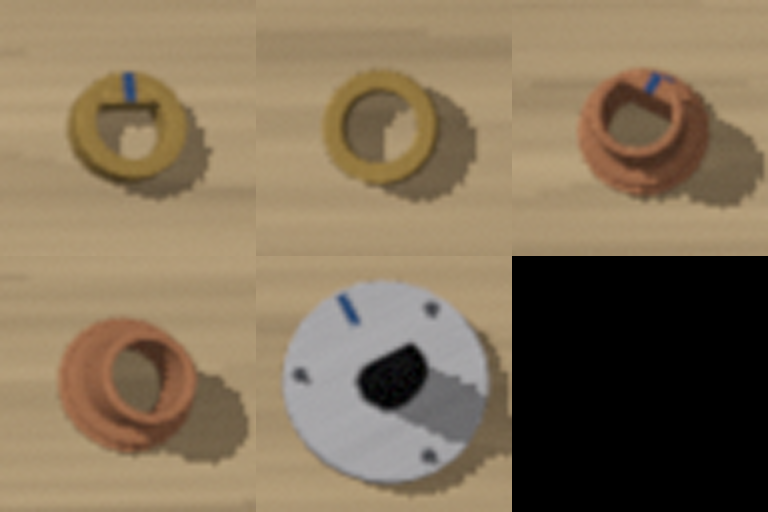

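The D spacer is (444,163), blue mark at about -1° in world. The D cap is (240,151), blue mark at about -27°. The jig flat points at about +24°. The other ring and cap have round bores. I'm moving to above the spacer.

Call:
{"api": "send_rows", "payload": {
  "motion": [
    [2.15,-4.4,0,0,0,0,1],
    [2.15,-4.4,0,0,0,0,1],
    [2.15,-4.4,0,0,0,0,1],
    [2.15,-4.4,0,0,0,0,1],
    [2.15,-4.4,0,0,0,0,1],
    [2.15,-4.4,0,0,0,0,1],
    [2.15,-4.4,0,0,0,0,1],
    [2.15,-4.4,0,0,0,0,1]
  ]
}}

```text
time_s: 0.9
eef_pos: [0.395, 0.1762, 0.2139]
ee_rot: [[-0.922, 0.387, 0.0], [0.387, 0.922, 0.0], [0.0, 0.0, -1.0]]
contact_force: [1.1, 0.6, -0.9]
grip_width: 0.0917
grasp_force: 0.0
```

Call:
{"api": "send_rows", "payload": {
  "motion": [
    [2.15,-4.4,0,0,0,0,1],
    [2.15,-4.4,0,0,0,0,1],
    [2.15,-4.4,0,0,0,0,1],
    [2.15,-4.4,0,0,0,0,1],
    [2.15,-4.4,0,0,0,0,1],
    [2.15,-4.4,-1,0,0,0,1],
    [2.15,-4.4,-1,0,0,0,1],
    [2.15,-4.4,-1,0,0,0,1]
  ]
}}

```text
time_s: 1.7
eef_pos: [0.5671, -0.1758, 0.1833]
ee_rot: [[-0.922, 0.388, -0.0], [0.388, 0.922, 0.001], [0.001, 0.0, -1.0]]
contact_force: [0.7, 0.2, 0.9]
grip_width: 0.091
grasp_force: 0.0
```

Call:
{"api": "send_rows", "payload": {
  "motion": [
    [1.8,-3.7,-1.5,0,0,0,1],
    [1.8,-3.7,-1.5,0,0,0,1],
    [0,0,0,0,0,0,1],
    [0,0,0,0,0,0,1]
  ]
}}

```text
time_s: 2.1
eef_pos: [0.6021, -0.2481, 0.1525]
ee_rot: [[-0.921, 0.389, -0.003], [0.389, 0.921, 0.002], [0.003, 0.001, -1.0]]
contact_force: [0.0, 0.2, 0.0]
grip_width: 0.0913
grasp_force: 0.0
```

```bash
cat > m.py <<'E'
from h import *
import sys
def meas(c,guess,r,zlo,zhi,tag):
    W=pts(c);im=c['image'];h=cv2.cvtColor(im,cv2.COLOR_RGB2HSV)
    near=(np.hypot(W[...,0]-guess[0],W[...,1]-guess[1])<r)&(c['depth']>0)
    m=near&(W[...,2]>zlo)&(W[...,2]<zhi)
    C,R=cv2.minEnclosingCircle(W[m][:,:2].astype(np.float32))
    b=near&(h[...,0]>105)&(h[...,0]<130)&(h[...,1]>110)&(h[...,2]>40)&(W[...,2]>zlo-.01)
    B=W[b][:,:2].mean(0) if b.any() else np.array([np.nan]*2)
    d=B-C;print(tag,'C',np.round(C,4),'R',round(R,4),'z',np.median(W[m][:,2]).round(4),'blue',B.round(4),b.sum(),'yaw',np.degrees(np.arctan2(d[1],d[0])).round(1))
    return np.array(C)
def st():
    s=env.observe();print(round(s['time_s'],2),s['eef_pos'].round(4),'w',round(s['grip_width'],4),'gf',round(s['grasp_force'],1),'F',np.round(s['contact_force'],1),'q',np.round(s['q'],1),'y',np.degrees(np.arctan2(s['ee_rot'][1][1],s['ee_rot'][0][1])).round(1))
E
python3 - <<'E'
from m import *
st();c=cap('wrist','w1.png')
meas(c,(.603,-.248),.04,.012,.022,'wrist spacer')
meas(c,(.603,-.248),.04,.0145,.022,'wrist spacer')
E
```

```text
2.1 [ 0.6021 -0.2481  0.1525] w 0.0913 gf 0.0 F [0.  0.2 0. ] q [-23.4  27.5  84.    0.   68.6 -90.6] y 67.1
wrist spacer C [ 0.6046 -0.2472] R 0.0288 z 0.0153 blue [ 0.6248 -0.2473] 53 yaw -0.2
wrist spacer C [ 0.6046 -0.2472] R 0.0287 z 0.0155 blue [ 0.6248 -0.2473] 53 yaw -0.2
```

View pics/w1.png

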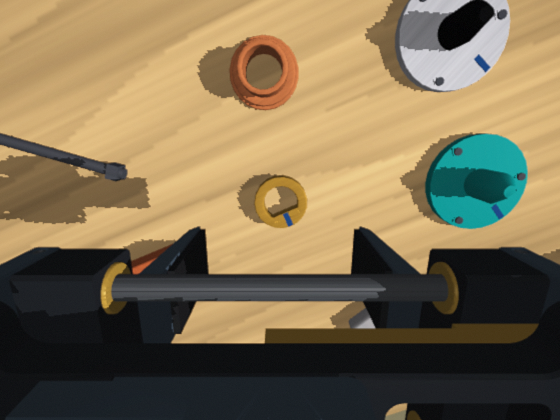

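The wrist view shows the D spacer at (281,202) with its blue mark at (288,218), between the fingers. The radius checks at 29 mm. Descending.

Call:
{"api": "send_rows", "payload": {
  "motion": [
    [0.2,0.1,-4,0,0,0,1],
    [0,0,-4,0,0,0,1],
    [0,0,-3.5,0,0,0,1],
    [0,0,-2,0,0,0,1],
    [0,0,-1.3,0,0,0,1],
    [0,0,0,0,0,0,1],
    [0,0,0,0,0,0,-1],
    [0,0,0,0,0,0,-1]
  ]
}}

```text
time_s: 2.95
eef_pos: [0.6059, -0.2471, 0.0079]
ee_rot: [[-0.922, 0.387, 0.003], [0.387, 0.922, -0.001], [-0.003, 0.0, -1.0]]
contact_force: [0.2, 1.1, 0.4]
grip_width: 0.0786
grasp_force: 0.0
```

Call:
{"api": "send_rows", "payload": {
  "motion": [
    [0,0,0,0,0,0,-1],
    [0,0,0,0,0,0,-1],
    [0,0,0,0,0,0,-1],
    [0,0,0,0,0,0,-1]
  ]
}}

```text
time_s: 3.35
eef_pos: [0.605, -0.2472, 0.0067]
ee_rot: [[-0.922, 0.387, 0.001], [0.387, 0.922, -0.0], [-0.001, -0.0, -1.0]]
contact_force: [-0.6, 0.2, 3.8]
grip_width: 0.0563
grasp_force: 30.0
```

Call:
{"api": "send_rows", "payload": {
  "motion": [
    [0,0,2,0,0,0,-1],
    [0,0,4,0,0,0,-1],
    [-1.5,3.6,4,0,0,0.1,-1],
    [-1.5,3.6,0,0,0,0.1,-1],
    [-1.5,3.6,0,0,0,0.1,-1],
    [-1.5,3.6,0,0,0,0.1,-1],
    [-1.5,3.6,0,0,0,0.03,-1],
    [0,0,0,0,0,0,-1]
  ]
}}

```text
time_s: 4.15
eef_pos: [0.5279, -0.0669, 0.101]
ee_rot: [[-0.999, -0.036, -0.005], [-0.036, 0.999, 0.002], [0.005, 0.003, -1.0]]
contact_force: [1.0, -0.2, -2.3]
grip_width: 0.0563
grasp_force: 30.0
```

```bash
python3 - <<'E'
from m import *
st();c=cap('wrist','w2.png');s=env.observe();e=s['eef_pos']
meas(c,e[:2],.045,e[2],e[2]+.02,'spacer in hand')
meas(c,(.5145,-.0318),.065,.006,.016,'jig wrist')
t=cap('top')
meas(t,(.5145,-.0318),.065,.006,.016,'jig top')
E
```

```text
4.15 [ 0.5279 -0.0669  0.101 ] w 0.0563 gf 30.0 F [ 1.  -0.2 -2.3] q [-8.500e+00  2.030e+01  1.045e+02  1.000e-01  5.550e+01 -1.006e+02] y 92.0
spacer in hand C [ 0.5163 -0.0671] R 0.0385 z 0.1096 blue [nan nan] 0 yaw nan
jig wrist C [ 0.5158 -0.0317] R 0.052 z 0.0114 blue [nan nan] 0 yaw nan
jig top C [ 0.5146 -0.0318] R 0.052 z 0.0119 blue [ 0.5451 -0.0598] 17 yaw -42.5
```

View pics/w2.png

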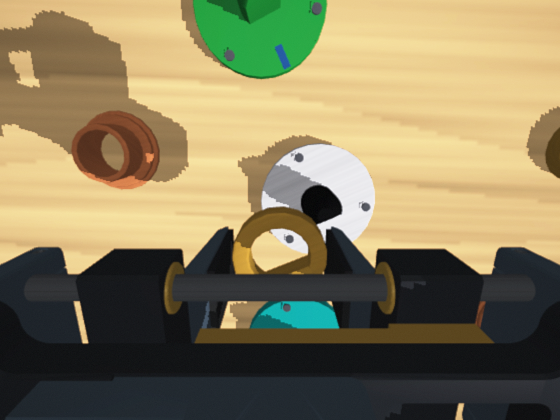

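Spacer is held at (280,243); the post is at (320,205), ahead and to the right. Moving over the post and checking from the side.

Call:
{"api": "send_rows", "payload": {
  "motion": [
    [-0.6,1.7,0,0,0,0,-1],
    [-0.7,1.8,-1,0,0,0,-1],
    [0,0,0,0,0,0,-1],
    [0,0,0,0,0,0,-1]
  ]
}}

```text
time_s: 4.65
eef_pos: [0.519, -0.0366, 0.0916]
ee_rot: [[-0.999, -0.032, 0.0], [-0.032, 0.999, -0.0], [-0.0, -0.0, -1.0]]
contact_force: [0.2, -0.0, -2.3]
grip_width: 0.0565
grasp_force: 30.0
```

```bash
python3 - <<'E'
from m import *
st();c=cap('wrist','w3.png');t=cap('top')
e=env.observe()['eef_pos']
meas(t,e[:2],.04,e[2]-.005,e[2]+.014,'top spacer')
W=pts(t);h=cv2.cvtColor(t['image'],cv2.COLOR_RGB2HSV);b=(np.hypot(W[...,0]-e[0],W[...,1]-e[1])<.06)&(h[...,0]>105)&(h[...,0]<130)&(h[...,1]>100)
print(W[b].round(3).tolist())
big=lambda i:cv2.resize(i,(800,600))
i=t['image'][150:255,272:412,::-1]
cv2.imwrite('pics/t3.png',np.hstack([cv2.resize(c['image'][120:330,180:390,::-1],(400,400)),cv2.resize(i,(400,400))]))
E
```

```text
4.65 [ 0.519  -0.0366  0.0916] w 0.0565 gf 30.0 F [ 0.2 -0.  -2.3] q [ -5.3  19.9 106.9  -0.   53.2 -97.1] y 91.8
top spacer C [ 0.5177 -0.0352] R 0.0287 z 0.101 blue [ 0.5344 -0.0282] 15 yaw 22.7
[[0.541, -0.026, 0.103], [0.541, -0.028, 0.101], [0.538, -0.026, 0.105], [0.539, -0.028, 0.102], [0.538, -0.029, 0.104], [0.537, -0.028, 0.102], [0.537, -0.03, 0.102], [0.535, -0.028, 0.102], [0.535, -0.03, 0.101], [0.535, -0.032, 0.101], [0.534, -0.03, 0.1], [0.533, -0.031, 0.103], [0.51, -0.014, 0.203], [0.532, -0.03, 0.102], [0.532, -0.032, 0.101], [0.531, -0.033, 0.103]]
```

View pics/t3.png

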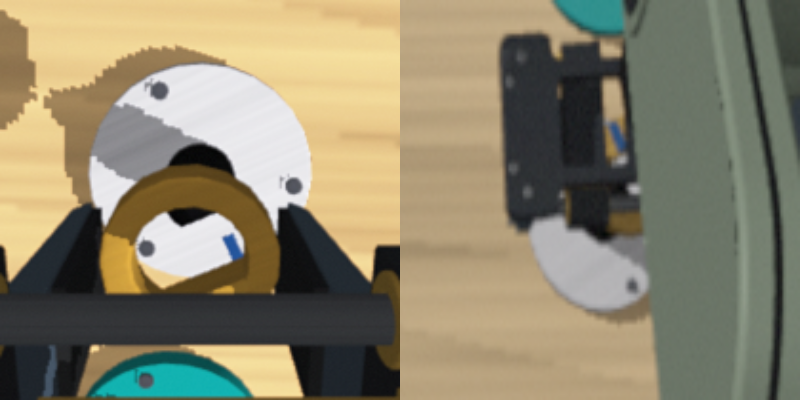

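Call:
{"api": "send_rows", "payload": {
  "motion": [
    [-0.4,0.5,-1.5,0,0,0,-1],
    [0,0,-1,0,0,0,-1],
    [0,0,0,0,0,0,-1],
    [0,0,0,0,0,0,-1],
    [0,0,0,0,0,0,-1]
  ]
}}

```text
time_s: 5.25
eef_pos: [0.5151, -0.031, 0.0673]
ee_rot: [[-0.999, -0.032, 0.001], [-0.032, 0.999, -0.0], [-0.001, -0.0, -1.0]]
contact_force: [-0.8, 0.1, -1.6]
grip_width: 0.0567
grasp_force: 30.0
```

```bash
python3 - <<'E'
from m import *
st();c=cap('wrist','w4.png');t=cap('top')
e=env.observe()['eef_pos']
meas(t,e[:2],.035,e[2]-.002,e[2]+.014,'top spacer')
meas(c,e[:2],.037,e[2]+.004,e[2]+.014,'wrist spacer')
meas(c,(.515,-.032),.06,.006,.016,'wrist jig')
W=pts(c);m=(np.hypot(W[...,0]-.515,W[...,1]+.032)<.02)&(W[...,2]>.05)&(W[...,2]<.059);print('tip',W[m].mean(0),m.sum())
E
```

```text
5.25 [ 0.5151 -0.031   0.0673] w 0.0567 gf 30.0 F [-0.8  0.1 -1.6] q [ -4.7  21.2 109.2  -0.   49.6 -96.6] y 91.8
top spacer C [ 0.5135 -0.0274] R 0.0286 z 0.0764 blue [ 0.5331 -0.0229] 10 yaw 12.9
wrist spacer C [ 0.5086 -0.0311] R 0.0346 z 0.0758 blue [nan nan] 0 yaw nan
wrist jig C [ 0.5133 -0.0319] R 0.0516 z 0.0114 blue [ 0.5454 -0.0173] 3 yaw 24.4
tip [ 0.51323166 -0.03217365  0.05425276] 568
```

Call:
{"api": "send_rows", "payload": {
  "motion": [
    [0,-0.1,-1,0,0,0,-1],
    [0,0,-1,0,0,0,-1],
    [0,0,-0.5,0,0,0,-1],
    [0,0,0,0,0,0,-1]
  ]
}}

```text
time_s: 5.75
eef_pos: [0.5133, -0.0316, 0.0405]
ee_rot: [[-0.999, -0.032, -0.003], [-0.032, 0.999, 0.0], [0.003, 0.0, -1.0]]
contact_force: [-0.0, 0.4, -2.5]
grip_width: 0.0565
grasp_force: 30.0
```

Call:
{"api": "send_rows", "payload": {
  "motion": [
    [0,0,-0.8,0,0,0,-1],
    [0,0,-0.7,0,0,0,-1],
    [0,0,-0.4,0,0,0,-1],
    [0,0,0,0,0,0,-1],
    [0,0,0,0,0,0,-1]
  ]
}}

```text
time_s: 6.25
eef_pos: [0.5144, -0.0317, 0.0227]
ee_rot: [[-0.999, -0.032, -0.0], [-0.032, 0.999, 0.0], [0.0, 0.0, -1.0]]
contact_force: [0.3, 0.1, -2.5]
grip_width: 0.0566
grasp_force: 30.0
```

Call:
{"api": "send_rows", "payload": {
  "motion": [
    [0,0,-0.3,0,0,0,-1],
    [0,0,0,0,0,0,-1],
    [0,0,0,0,0,0,1],
    [0,0,0,0,0,0,1],
    [0,0,0,0,0,0,1],
    [0,0,0,0,0,0,1],
    [0,0,2,0,0,0,1],
    [0,0,4,0,0,0,1]
  ]
}}

```text
time_s: 7.05
eef_pos: [0.512, -0.0315, 0.0781]
ee_rot: [[-0.999, -0.032, -0.007], [-0.032, 0.999, 0.001], [0.007, 0.001, -1.0]]
contact_force: [1.1, 0.5, -0.6]
grip_width: 0.0913
grasp_force: 0.0
```

Call:
{"api": "send_rows", "payload": {
  "motion": [
    [0,0,4,0,0,0,1],
    [1.5,3,2,0,0,-0.1,1],
    [2,3.5,1,0,0,-0.1,1],
    [2,3.5,0,0,0,-0.1,1],
    [2,3.5,0,0,0,-0.1,1],
    [2,3.5,0,0,0,-0.1,1],
    [2,3.5,0,0,0,-0.1,1],
    [0.5,0.3,0,0,0,0,1]
  ]
}}

```text
time_s: 7.85
eef_pos: [0.6359, 0.1805, 0.1493]
ee_rot: [[-0.844, 0.536, 0.002], [0.536, 0.844, 0.002], [-0.0, 0.002, -1.0]]
contact_force: [0.8, -1.0, -0.4]
grip_width: 0.0911
grasp_force: 0.0
```

Call:
{"api": "send_rows", "payload": {
  "motion": [
    [0,0,0,0,0,0,1],
    [0,0,0,0,0,0,1]
  ]
}}

```text
time_s: 8.05
eef_pos: [0.6336, 0.1754, 0.1495]
ee_rot: [[-0.843, 0.538, -0.001], [0.538, 0.843, -0.001], [0.001, -0.001, -1.0]]
contact_force: [-0.4, 0.4, 0.2]
grip_width: 0.0915
grasp_force: 0.0
```

```bash
python3 - <<'E'
from m import *
st();c=cap('wrist','w5.png');t=cap('top')
meas(t,(.515,-.032),.04,.022,.034,'top spacer on jig')
for k,x in(('top',t),('wrist',c)):
    meas(x,(.634,.176),.045,.030,.04,k+' cap neck')
    meas(x,(.634,.176),.045,.004,.012,k+' cap skirt')
i=t['image'][165:249,290:402,::-1]
cv2.imwrite('pics/t5.png',np.hstack([cv2.resize(c['image'][:,:,::-1],(480,360)),cv2.resize(i,(320,360))[:,:,:]]))
E
```

```text
8.05 [0.6336 0.1754 0.1495] w 0.0915 gf 0.0 F [-0.4  0.4  0.2] q [ 14.5  28.2  83.4  -0.   68.5 -43. ] y 57.5
top spacer on jig C [0. 0.] R 0.0 z nan blue [nan nan] 0 yaw nan
top cap neck C [0. 0.] R 0.0 z nan blue [nan nan] 0 yaw nan
top cap skirt C [0. 0.] R 0.0 z nan blue [nan nan] 0 yaw nan
wrist cap neck C [0.636  0.1768] R 0.0233 z 0.0332 blue [0.6511 0.1683] 40 yaw -29.5
wrist cap skirt C [0.6358 0.1769] R 0.0345 z 0.0088 blue [0.6511 0.1683] 40 yaw -29.5
  return _methods._mean(a, axis=axis, dtype=dtype,
  ret = ret.dtype.type(ret / rcount)
```

View pics/t5.png

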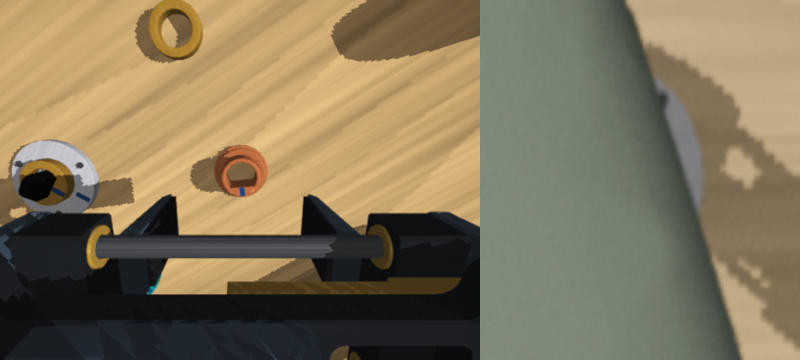

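The spacer sits down round the post at (45,185) in the left half, with its blue line in line with the jig's. The D cap is at (241,170) between the fingers, with neck R 23.3 mm and skirt R 34.5 mm both matching. Grasping it now.

Call:
{"api": "send_rows", "payload": {
  "motion": [
    [0.25,0.15,-4,0,0,0,1],
    [0,0,-4,0,0,0,1],
    [0,0,-3,0,0,0,1],
    [0,0,-1.5,0,0,0,1],
    [0,0,-0.9,0,0,0,1],
    [0,0,0,0,0,0,1],
    [0,0,0,0,0,0,1],
    [0,0,0,0,0,0,-1]
  ]
}}

```text
time_s: 8.95
eef_pos: [0.638, 0.1781, 0.0175]
ee_rot: [[-0.843, 0.538, 0.003], [0.538, 0.843, 0.001], [-0.002, 0.002, -1.0]]
contact_force: [-0.9, 0.1, -0.0]
grip_width: 0.086
grasp_force: 0.0
```

Call:
{"api": "send_rows", "payload": {
  "motion": [
    [0,0,0,0,0,0,-1],
    [0,0,0,0,0,0,-1],
    [0,0,0,0,0,0,-1],
    [0,0,0,0,0,0,-1],
    [0,0,0,0,0,0,-1],
    [0,0,0,0,0,0,-1]
  ]
}}

```text
time_s: 9.55
eef_pos: [0.6366, 0.1776, 0.0158]
ee_rot: [[-0.843, 0.538, -0.001], [0.538, 0.843, -0.0], [0.0, -0.001, -1.0]]
contact_force: [-0.8, -1.3, 2.0]
grip_width: 0.0466
grasp_force: 30.0
```

Call:
{"api": "send_rows", "payload": {
  "motion": [
    [0,0,2,0,0,0,-1],
    [0,0,4,0,0,0.1,-1],
    [-1.5,-2.5,3,0,0,0.12,-1],
    [-2,-3.5,0,0,0,0.12,-1],
    [-2,-3.5,0,0,0,0.12,-1],
    [-2,-3.5,0,0,0,0.12,-1],
    [-2,-3.5,0,0,0,0.12,-1],
    [-1.7,-2.7,0,0,0,0.12,-1]
  ]
}}

```text
time_s: 10.35
eef_pos: [0.5231, -0.0157, 0.1053]
ee_rot: [[-0.967, -0.254, -0.001], [-0.254, 0.967, -0.0], [0.001, 0.0, -1.0]]
contact_force: [0.3, -0.4, -2.2]
grip_width: 0.0463
grasp_force: 30.0
```

Call:
{"api": "send_rows", "payload": {
  "motion": [
    [-1,-1.7,0,0,0,0.12,-1],
    [0,0,0,0,0,0,-1],
    [0,0,0,0,0,0,-1],
    [0,0,0,0,0,0,-1]
  ]
}}

```text
time_s: 10.75
eef_pos: [0.5154, -0.0305, 0.1057]
ee_rot: [[-0.932, -0.363, 0.0], [-0.363, 0.932, 0.001], [-0.001, 0.0, -1.0]]
contact_force: [-0.4, -0.2, -2.0]
grip_width: 0.0467
grasp_force: 30.0
```

```bash
python3 - <<'E'
from m import *
st();c=cap('wrist','w6.png');t=cap('top')
e=env.observe()['eef_pos']
meas(t,e[:2],.04,e[2]+.013,e[2]+.025,'top cap')
meas(c,(.515,-.032),.06,.006,.016,'wrist jig')
meas(c,(.515,-.032),.035,.022,.033,'wrist spacer')
cv2.imwrite('pics/t6.png',np.hstack([cv2.resize(c['image'][:,:,::-1],(480,360)),cv2.resize(t['image'][165:249,290:402,::-1],(320,360))]))
E
```

```text
10.75 [ 0.5154 -0.0305  0.1057] w 0.0467 gf 30.0 F [-0.4 -0.2 -2. ] q [  -4.7   18.6  106.4    0.    55.  -116. ] y 111.3
top cap C [ 0.5298 -0.0224] R 0.0061 z 0.1239 blue [ 0.5217 -0.0168] 12 yaw 145.4
wrist jig C [ 0.5156 -0.0319] R 0.0519 z 0.0114 blue [ 0.5455 -0.0172] 122 yaw 26.2
wrist spacer C [ 0.5142 -0.0314] R 0.029 z 0.0273 blue [ 0.5358 -0.0216] 54 yaw 24.4
```

View pics/t6.png

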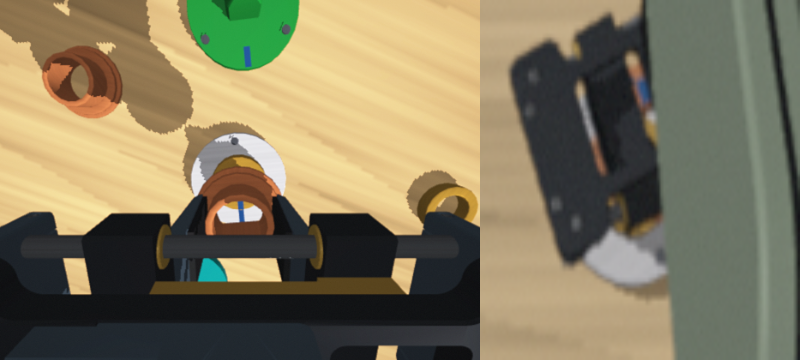

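The cap is held level at (240,205), its bore's flat perpendicular to the jig's blue line. The spacer is seated with its top at 27.3 mm, centred, yaw 24.4°. Descending in stages.

Call:
{"api": "send_rows", "payload": {
  "motion": [
    [-0.05,-0.1,-2,0,0,0,-1],
    [0,0,-1,0,0,0,-1],
    [0,0,-0.7,0,0,0,-1],
    [0,0,-0.7,0,0,0,-1],
    [0,0,0,0,0,0,-1],
    [0,0,0,0,0,0,-1]
  ]
}}

```text
time_s: 11.45
eef_pos: [0.5146, -0.0321, 0.0619]
ee_rot: [[-0.932, -0.364, 0.0], [-0.364, 0.932, 0.0], [-0.0, -0.0, -1.0]]
contact_force: [0.3, -0.6, -2.6]
grip_width: 0.0468
grasp_force: 30.0
```

Call:
{"api": "send_rows", "payload": {
  "motion": [
    [0,0,-0.6,0,0,0,-1],
    [0,0,-0.6,0,0,0,-1],
    [0,0,-0.4,0,0,0,-1],
    [0,0,0,0,0,0,-1],
    [0,0,0,0,0,0,-1]
  ]
}}

```text
time_s: 11.95
eef_pos: [0.5143, -0.0322, 0.0457]
ee_rot: [[-0.932, -0.364, -0.0], [-0.364, 0.932, 0.0], [0.0, 0.0, -1.0]]
contact_force: [-1.6, 0.2, -1.8]
grip_width: 0.0467
grasp_force: 30.0
```

Call:
{"api": "send_rows", "payload": {
  "motion": [
    [0,0,-0.15,0,0,0,-1],
    [0,0,0,0,0,0,-1],
    [0,0,0,0,0,0,1],
    [0,0,0,0,0,0,1],
    [0,0,0,0,0,0,1],
    [0,0,0,0,0,0,1],
    [0,0,0,0,0,0,1],
    [0,0,2,0,0,0,1]
  ]
}}

```text
time_s: 12.75
eef_pos: [0.5124, -0.032, 0.0625]
ee_rot: [[-0.932, -0.364, -0.006], [-0.364, 0.932, 0.001], [0.005, 0.003, -1.0]]
contact_force: [-0.9, 0.4, 0.1]
grip_width: 0.0903
grasp_force: 0.0
```

Call:
{"api": "send_rows", "payload": {
  "motion": [
    [0,0,4,0,0,0,1],
    [0,0,4,0,0,0,1],
    [1,-3,3,0,0,0,1],
    [2,-4,0,0,0,0,1],
    [2,-4,0,0,0,0,1],
    [0,-4,0,0,0,0,1],
    [0,0,0,0,0,0,1],
    [0,0,0,0,0,0,1]
  ]
}}

```text
time_s: 13.55
eef_pos: [0.5639, -0.1826, 0.1738]
ee_rot: [[-0.932, -0.362, -0.001], [-0.362, 0.932, 0.001], [0.0, 0.001, -1.0]]
contact_force: [0.5, 0.4, 1.1]
grip_width: 0.0912
grasp_force: 0.0
```

```bash
python3 - <<'E'
from m import *
st()
for n in('wrist','top'):
    c=cap(n,n+'7.png')
    try:
        meas(c,(.515,-.032),.04,.056,.07,n+' neck top');meas(c,(.515,-.032),.045,.033,.042,n+' skirt')
    except Exception as e: print(n,e)
cv2.imwrite('pics/t7.png',np.hstack([cv2.resize(cams.read_camera('scene')['image'][150:255,200:340,::-1],(400,300)),cv2.resize(c['image'][150:255,272:412,::-1],(400,300))]))
E
```

```text
13.55 [ 0.5639 -0.1826  0.1738] w 0.0912 gf 0.0 F [0.5 0.4 1.1] q [ -19.1   21.5   90.8    0.    67.8 -130.3] y 111.2
wrist neck top C [ 0.5147 -0.0321] R 0.0237 z 0.0609 blue [ 0.5311 -0.0247] 40 yaw 24.4
wrist skirt C [ 0.5144 -0.033 ] R 0.0339 z 0.0373 blue [ 0.5313 -0.0246] 41 yaw 26.3
top neck top C [ 0.5134 -0.032 ] R 0.0235 z 0.0615 blue [ 0.53   -0.0247] 7 yaw 23.5
top skirt C [ 0.513  -0.0315] R 0.0344 z 0.0375 blue [ 0.5313 -0.0243] 8 yaw 21.5
```

View pics/t7.png

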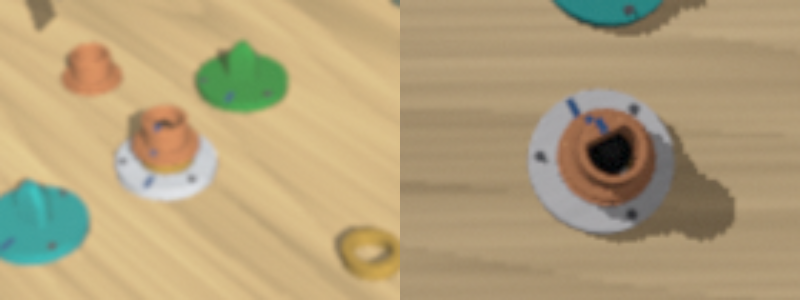

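The cap is seated on the spacer at (605,155). Its neck top is at 61–62 mm, as expected. It is level and centred, and its blue lines match the jig's. The gripper is clear, so I'm handing in.

```bash
python3 -c "
from bench import sign_off
print(sign_off())"
```

```text
the job is handed in; nothing more can be done
None
```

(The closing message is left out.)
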